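Load a sample bottle and index it under the probe

ROBOT

A 7-joint arm with a two-finger parallel gripper is mounted at the origin on the work surface. World frame = base frame: x ahead of the robot, y to its left, z up, the work surface at z = 0. Lengths are in mm, angles in rad, forces in N, time in s.
With the tool pointing down it reaches from about 400 to 850 mm from the base axis. Payload 10.4 kg.
Tool frame: the origin (TCP) lies midway between the tips of the shut fingers; the grasp point (between the pads) lies 19 mm behind it; z points along the fingers, y is the line along which they close (so a half turn about z gives the same grasp; the last joint's range is limited). The gripper opens to 85 mm and grips with 20 to 120 N. Pads are 22 mm wide; open, the fingers measure 114 mm over their backs; the gripper's body (76 mm by 85 mm) begins 54 mm behind the grasp point. The pads swing forward as they close: fully open they stand 13 mm farther back than shut.
Start: joints at [1.258, 0.332, -0.065, 1.46, 0.022, 1.35, -0.088], TCP at [178.622, -598.954, 231.338] pointing down, gripper open.
Joint ranges: [-2.6, 2.6], [-0.5, 2.12], [-1.47, 1.34], [0.16, 2.42], [-1.27, 4.41], [0.06, 2.06], [-2.6, 2.6]. Speed limits (rad/s): [2.22, 2.22, 2.79, 2.79, 3.14, 3.14, 3.14].

INTERFACE

Orientations are given as [roll, pitch, yaw] about the fixed x, y, z axes, in that order (R = Rz(yaw) Ry(pitch) Rx(roll)).
In Python, from bench import manip, hand, viewer gives the robot as it stands. Calls block until the motion is done:
- manip.movep(position, orientation): joint-space move of the TCP to a pose.
- manip.move_straight(position, attitude=None, vel=150, until_force=None): straight line of the TCP; attitude=None keeps the orientation; vel is the mean speed in mm/s. With until_force (N) it stops when the force on the tool has changed by that much, and returns True; else False.
- manip.move_j(angles): joint-space move.
- hand.move_gripper(opening, strength=None): finger opening in mm; strength is the grip in N (None keeps the last); returns when the fingers have stopped.
- manip.sleep(seconds).
- manip.ik(position, orientation): joint angles nearest the present ones, or None.
- viewer.capture(name): name is "side" or "top" or "wrist"; returns a dict with "image" (400x640x3 uint8, blue, green, red), "range_z" (400x640 float32, mm along the optical axis (not along the pixel's ray), 0 where there is no reading), "fx", "fy", "cx", "cy" (pixels), "position" and "attitude" of the camera in the world; the wrist camera has in their place "hand_eye" (4x4, takes a point from camera to tool coordinates, whose origin is the TCP and whose axes are the flange's). Camera axes: x right, y down, z forward; pixel columns grow to the right and rows downward; lengths in mm; the calibration is good to about 2 mm. A picture is of the moment at which its call begins: read the wrist's pose just before it.
A pose or a line that the arm cannot do raises manip.MotionError and nothing moves.
- manip.hand_in(): hands the job in; it is judged then, once.
Readings, each from a call of its own:
- manip.get_clock(): time.
- manip.get_joints(): joint angles.
- manip.get_joint_velocities(): joint speeds.
- manip.get_tau(): joint torques, N m.
- manip.get_ee_pos(): TCP position.
- manip.get_tool_rot(): TCP orientation.
- manip.get_wrist_force(): force on the tool from outside, world axes, zero at the start.
- manip.get_wrist_torque(): the same for the moment, N m.
- manip.get_finger_gap(): finger opening in mm.
- manip.get_gripper_force(): force on a finger pad.
Only numpy, scipy, OpenCV 4.12 (cv2) and the standard library are available. Lean on these libraries where they do the work, as an engineer would, in place of code of your own. Each camera call takes 0.05 s, during which the arm holds its last target. There are 200 camera calls.

TASK

The sample bottle is lying in its blue cradle: stand it upright, lid up, on the dark mat with the yellow corners and let go of it there. Then pick it up again, lower it fully into the empty yellow nest of the sample changer and let go. Finally pump the red-handled index lever, one tooth per stroke, until the bottle stands right under the probe and no further; let the lever spring back home. Turn the carousel only with the lever, keep the robot off the carousel and the bottles on it, and do not shift the loose things standing around.

Things in the scene. Friction and masses are not known exactly. Their poses are not given: they have to be found in the camera images.
- bottle_center (a point): The sample bottle: round, 44 mm in diameter over its whole length (lid as wide as body), 120 mm long, off-white with a paper label and a teal lid, about 0.16 kg, even weight. This point is its centre; its z axis points along the bottle from the base towards the lid. It starts lying level in the cradle with its axis 34 mm above the bench.
- cradle: Fixed blue cradle the bottle lies in. Base plate 130 x 74 mm, 5 mm thick; origin on the bench under its middle; the bottle lies along its x axis, centred, lid towards +x. Two 10 mm thick cross saddles, 70 mm wide and 20 mm high, at x = -48 and +48 mm hold it; between them the bottle's sides are free.
- mat_top (a point): Middle of the top of the fixed dark grey settling mat, 100 x 100 mm, with yellow corner marks, 3 mm above the bench. The bottle's base must stand wholly on it.
- carousel_axis (a point): Point on the vertical axis of the sample changer's carousel, on its deck top, 56 mm above the bench. White deck 248 mm in diameter on a base 270 mm across; six places 85 mm from the axis, 60 degrees apart: the empty nest and five clamped bottles, 44 mm in diameter, tops 176 mm above the bench. The x axis of this point points level from the axis towards the probe.
- nest (a point): Centre of the floor of the empty nest on the carousel, 85 mm from its axis, 56 mm above the bench; it moves with the carousel and its x axis points away from the carousel's axis. Yellow ring, 54 mm inside, 64 mm outside, 16 mm high above the floor; the bottle stands in it on its base.
- probe_tip (a point): Tip of the fixed steel probe, 192 mm above the bench, 85 mm from the carousel's axis: 16 mm above the lid of a bottle below it. Its 20 mm thick post stands 170 mm from the carousel's axis in the same direction; the teal arm between them is 26 mm wide and spans 234 to 256 mm above the bench.
- carousel (a joint): Angle of the carousel, rad, growing counter-clockwise seen from above; 0 with the nest exactly under the probe; starts between -1.9 and -1.2, maybe between teeth. A ratchet lets it turn only that way, 18 teeth of 0.349 rad (20 degrees). Each full lever stroke to its stop brings it to the next multiple of 0.349 (within 0.04); from a start between teeth the first one moves it less.
- index_lever (a joint): Angle of the index lever, rad: 0 at home, 0.44 at its end stop, growing counter-clockwise seen from above. It turns about the carousel's axis; a spring brings it home when let go. 2 to 4 N at the handle holds it, about 8 N drives it with the carousel. It must come back home (below 0.05) to take the next tooth.
- lever_grip (a point): Middle of the lever's red upright round handle, 22 mm in diameter, 50 mm long, 137 mm above the bench (its top at 162 mm), 170 mm from the carousel's axis, moving with the lever; a steel stem 18 mm thick runs below it down to the arm near the bench.
- timer: Loose white lab timer, 70 x 65 x 22 mm; origin under its centre. To be left where it is.
- clip_tray: Loose pale open tray of clips, 60 x 85 x 28 mm; origin under its centre. To be left where it is.
- beaker: Loose clear beaker, 68 mm wide, 85 mm tall; origin under its centre. To be left where it is.
- amber: Loose amber reagent bottle, 72 mm wide, 150 mm tall; origin under its centre. To be left where it is.
- wash_bottle: Loose white wash bottle with red cap and spout, 64 mm wide, 188 mm tall, spout tip 53 mm from its middle; origin under its centre. To be left where it is.
- clip_jar: Loose dark glass jar, 60 mm wide, 60 mm tall; origin under its centre. To be left where it is.
- tip_box: Loose blue pipette-tip box with clear lid, 85 x 120 x 72 mm; origin under its centre. To be left where it is.
Not all that is in view belongs to the job. What is shaped like the part that bears bottle_center but brown or orange is not meant.

How it is judged:
By the outcome, as a careful person would: the job done as asked, in the order asked, and still so for the second after the job is handed in, with the robot touching nothing.
It also fails if it takes over 72 s, if anything falls off the work surface, if the arm or the gripper's body presses on something with over 40 N, if the wrist force passes 120 N, or if a joint passes its speed limit or range.

## Working session

There is one attempt and no reset: what is moved stays moved. The work goes in short steps, each a Python script; the robot and the scene stay as the last script left them, time stands still between calls to the robot, and variables do not carry over. Pictures are saved under pics/ and viewed, at most 10 in all, crops included, and the job is handed in when it is done.

```bash
ls; mkdir -p pics; python3 - <<'E'
from bench import manip, hand, viewer
import cv2,numpy as np,pickle
d={}
for n in("side","top"):
    c=viewer.capture(n);d[n]=c;cv2.imwrite(f"pics/{n}0.png",c["image"])
    print(n,c["fx"],c["fy"],c["cx"],c["cy"],c["position"],c["attitude"],np.mean(c["range_z"]>0))
pickle.dump(d,open("d0.pkl","wb"))
print(manip.get_clock(),manip.get_ee_pos(),manip.get_tool_rot())
E
```

```text
pics
side 390.472486601794 390.472486601794 322.02540730220295 205.2386206251902 [-635.81449821  419.66455328  997.90956918] [-2.17685882  0.01525419 -1.93129773] 0.99604296875
top 408.38929649790873 408.38929649790873 326.7813249105343 194.9864511163649 [ 314.97322494  -22.26562022 1444.09849105] [-2.96764727 -0.01669183 -1.5560189 ] 0.99603515625
0.1 [ 178.50010001 -598.62081046  230.5832924 ] [-3.14031705e+00  4.01979976e-05  2.89811997e-01]
```

View pics/top0.png

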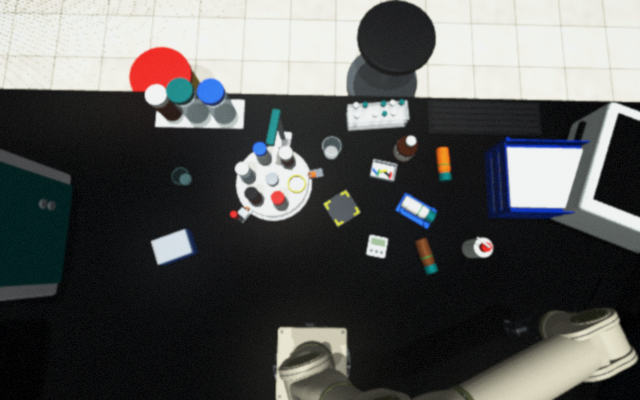

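View pics/side0.png

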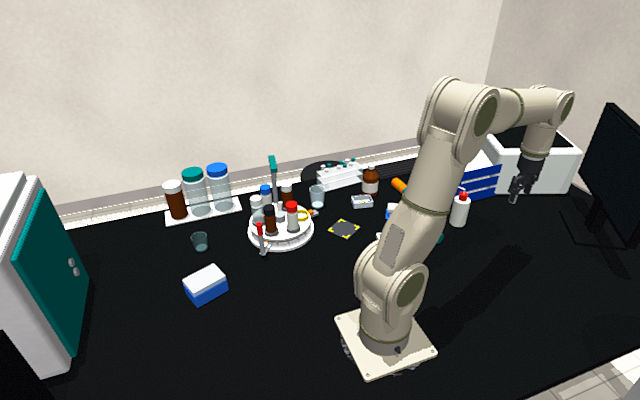

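Top view: the bottle lies in its blue cradle at (416,209), the mat is at (341,208) and the carousel at (273,182). The nest ring is at (297,184), the red lever handle at (237,214) and the probe arm at (273,125). The brown and orange decoys are at (427,255) and (445,163). The side view shows the same layout, with the lever at (260,230).

```bash
cat > h.py <<'E'
import numpy as np,cv2
from scipy.spatial.transform import Rotation as R
def rot(a): return R.from_euler('xyz',a).as_matrix()
def campose(c,ee=None,att=None):
    if "hand_eye" in c:
        T=np.eye(4);T[:3,:3]=rot(att);T[:3,3]=ee
        T=T@np.array(c["hand_eye"]);return T[:3,:3],T[:3,3]
    return rot(c["attitude"]),np.array(c["position"])
def rays(c,uv,Rc):
    uv=np.atleast_2d(uv).astype(float)
    return np.c_[(uv[:,0]-c["cx"])/c["fx"],(uv[:,1]-c["cy"])/c["fy"],np.ones(len(uv))]@Rc.T
def plane(c,uv,z,P):
    d=rays(c,uv,P[0]);return P[1]+d*((z-P[1][2])/d[:,2])[:,None]
def cloud(c,P):
    v,u=np.mgrid[:400,:640];d=rays(c,np.c_[u.ravel(),v.ravel()],P[0])
    return (P[1]+d*c["range_z"].reshape(-1,1)).reshape(400,640,3)
def twoview(c1,uv1,P1,c2,uv2,P2):
    d1=rays(c1,uv1,P1[0])[0];d2=rays(c2,uv2,P2[0])[0]
    s=np.linalg.lstsq(np.c_[d1,-d2],P2[1]-P1[1],rcond=None)[0]
    a=P1[1]+d1*s[0];b=P2[1]+d2*s[1];return (a+b)/2,np.linalg.norm(a-b)
def hsv(c): return cv2.cvtColor(c["image"],cv2.COLOR_BGR2HSV)
def mask(c,lo,hi): return cv2.inRange(hsv(c),np.array(lo),np.array(hi))
E
python3 - <<'E'
from h import *;import pickle
d=pickle.load(open("d0.pkl","rb"));c=d["top"];P=campose(c);s=d["side"];Ps=campose(s)
C=cloud(c,P);Z=C[...,2]
print("bench z",np.median(Z[280:300,100:250]))
n,l,st,ce=cv2.connectedComponentsWithStats(((Z>12)&(Z<400)).astype(np.uint8))
for i in range(1,n):
    if st[i,4]>25:
        p=C[l==i];print(st[i],np.round(p.mean(0)),"min",np.round(p.min(0)),"max",np.round(p.max(0)))
def comp(cc,lo,hi,PP,name,z):
    m=mask(cc,lo,hi);n,l,st,ce=cv2.connectedComponentsWithStats(m)
    for i in range(1,n):
        if st[i,4]>8: print(name,ce[i].round(1),st[i,4],plane(cc,ce[i],z,PP).round(0)[0])
for cc,PP,t in((c,P,"top"),(s,Ps,"side")):
    comp(cc,(22,120,120),(35,255,255),PP,t+" yellow",60)
    comp(cc,(0,180,150),(6,255,255),PP,t+" red",150)
    comp(cc,(82,120,70),(98,255,255),PP,t+" teal",34)
    comp(cc,(105,150,100),(120,255,255),PP,t+" blue",10)
im=c["image"][90:290,120:520];cv2.imwrite("pics/crop.png",cv2.resize(im,(800,400),interpolation=cv2.INTER_CUBIC))
E
```

```text
bench z 0.4444917682129699
[ 145   77   91   49 3010] [855. 415. 150.] min [819. 297.  12.] max [913. 566. 214.]
[ 346   99   63   31 1415] [ 852. -214.   80.] min [ 813. -325.   12.] max [ 903. -108.  119.]
[ 427  100  115   36 3726] [ 867. -615.   20.] min [ 802. -829.   12.] max [ 935. -408.   31.]
[  485   102   155   150 15437] [ 617. -839.  163.] min [  385. -1131.    12.] max [ 859. -614.  236.]
[ 230  108   93  114 5344] [612. 142.  90.] min [466. -24.  12.] max [805. 282. 262.]
[393 135  25  27 471] [ 721. -306.   98.] min [ 696. -350.   12.] max [ 768. -277.  155.]
[322 136  19  23 243] [736. -54.  57.] min [696. -85.  12.] max [763. -22.  92.]
[436 147  15  34 422] [ 683. -454.   38.] min [ 626. -481.   15.] max [ 747. -433.   53.]
[   0  149   73  151 8948] [424. 859. 182.] min [209. 844.  12.] max [630. 886. 348.]
[370 159  27  22 150] [ 661. -239.   23.] min [ 624. -289.   12.] max [ 700. -195.   35.]
[171 167  21  19 202] [622. 470.  42.] min [591. 437.  12.] max [649. 497.  70.]
[399 194  37  32 491] [ 517. -357.   47.] min [ 465. -419.   12.] max [ 574. -297.   63.]

[... 2231 characters left out ...]
.]
side red [258.5 223.7] 18 [490. 252. 150.]
side red [259.2 230.5] 21 [450. 259. 150.]
side teal [272.4 163.5] 99 [1119.   47.   34.]
side teal [342.4 163.1] 19 [ 987. -288.   34.]
side teal [328.8 163.9] 12 [1005. -220.   34.]
side teal [191.5 173.4] 228 [1172.  446.   34.]
side teal [ 35.1 270.2] 1068 [ 672. 1031.   34.]
side teal [440.1 238.4] 21 [ 293. -399.   34.]
side blue [216.3 169.4] 238 [1211.  323.   10.]
side blue [480.7 177.3] 571 [ 638. -874.   10.]
side blue [264.8 189.3] 92 [929. 136.  10.]
side blue [458.5 191. ] 17 [ 575. -698.   10.]
side blue [481.8 193.9] 199 [ 515. -781.   10.]
side blue [386.8 214.2] 32 [ 537. -303.   10.]
side blue [207.7 293.8] 471 [357. 473.  10.]
```

View pics/crop.png

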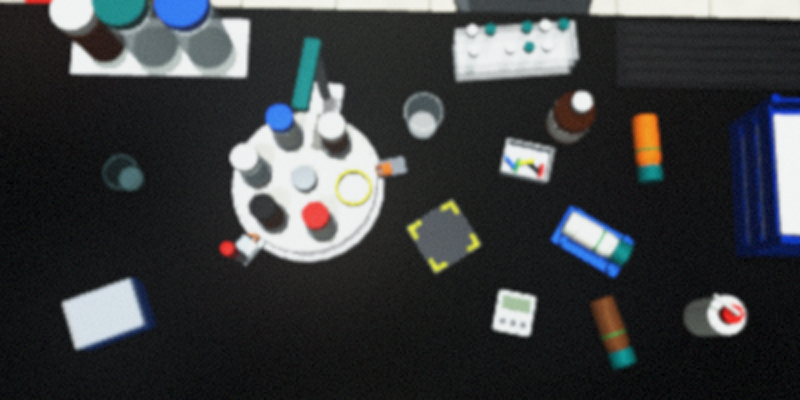

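The crop shows the same objects: bottle at (592,238) with its lid to the lower right, mat at (444,236), ring at (353,187), lever handle at (228,248), probe arm at (305,73). I'll get coarse fits and check IK next.

```bash
python3 - <<'E'
from h import *;import pickle
from scipy.optimize import least_squares
from bench import manip
d=pickle.load(open("d0.pkl","rb"));c=d["top"];P=campose(c);s=d["side"];Ps=campose(s)
C=cloud(c,P);Z=C[...,2]
# bottle: points above 35 in cradle region
m=(Z>36)&(Z<80)&(C[...,0]>440)&(C[...,0]<600)&(C[...,1]<-280)&(C[...,1]>-430)
p=C[m];print("bottle top z",np.percentile(p[:,2],[50,95]))
tl=plane(c,[430.5,216.2],40,P)[0]
cb=plane(c,[413.6,212.3],10,P)[0]
r=cv2.minAreaRect(p[:,:2].astype(np.float32));print("rect",r)
v=np.linalg.svd(p[:,:2]-p[:,:2].mean(0))[2][0];v*=np.sign(v@(tl[:2]-p[:,:2].mean(0)));print("dir",v,p.mean(0),"lid",tl,"cradle",cb)
# mat corners at z3
mc=plane(c,np.array([[344.9,193.1],[326.7,204],[356.3,211.2],[338.1,222.3]]),3,P);print("mat",mc.round(0).tolist(),mc.mean(0))
ms=plane(s,np.array([[340.9,220.1],[356.1,226.4],[330.3,229.3],[345.6,236.1]]),3,Ps);print("mat side",ms.mean(0))
print("mat 2view",twoview(c,np.mean([[344.9,193.1],[326.7,204],[356.3,211.2],[338.1,222.3]],axis=0),P,s,np.mean([[340.9,220.1],[356.1,226.4],[330.3,229.3],[345.6,236.1]],axis=0),Ps))
# deck
m=(abs(Z-56)<8)&(C[...,0]>440)&(C[...,0]<780)&(C[...,1]>-10)&(C[...,1]<300)
k=max(cv2.findContours(m.astype(np.uint8),cv2.RETR_EXTERNAL,cv2.CHAIN_APPROX_NONE)[0],key=len)[:,0]
q=plane(c,k,56,P)[:,:2]
f=least_squares(lambda x:np.hypot(*(q-x[:2]).T)-x[2],[612,142,124],loss="soft_l1",f_scale=3);print("deck",f.x,np.median(Z[m]))
ax=f.x[:2]
ym=mask(c,(20,60,110),(36,255,255));ym[:,:285]=0;ym[:,315:]=0;ym[:170]=0;ym[200:]=0
yy=np.argwhere(ym)[:,::-1];q=plane(c,yy,72,P)[:,:2]
f=least_squares(lambda x:np.hypot(*(q-x[:2]).T)-x[2],[q[:,0].mean(),q[:,1].mean(),30]);print("ring",f.x,len(yy),"r",np.hypot(*(f.x[:2]-ax)),np.arctan2(*(f.x[:2]-ax)[::-1]))
m=(Z>100)&(Z<175)&(C[...,1]>215)&(C[...,1]<300)&(C[...,0]<540)&(C[...,0]>400)
print("handle",C[m].mean(0),C[m].max(0))
m=(Z>225)&(Z<265)&(abs(C[...,1]-150)<100)&(C[...,0]>560)&(C[...,0]<820)
a=C[m];print("probe arm",a.min(0),a.max(0));r=cv2.minAreaRect(a[:,:2].astype(np.float32));print(r)
for sgn in (1,-1):
  for az in range(-120,121,30):
    a=np.radians(az);zt=np.array([np.cos(a),np.sin(a),0]);xt=np.array([0,0,sgn*1.]);M=np.c_[xt,np.cross(zt,xt),zt]
    e=R.from_matrix(M).as_euler('xyz');g=np.array([513,-93,95])+19*zt
    j=manip.ik(g.tolist(),e.tolist())
    print(sgn,az,None if j is None else np.round(j,2))
E
```

```text
bottle top z [51.89712934 58.7560208 ]
rect ((519.5313110351562, -359.0603942871094), (119.62203979492188, 43.550071716308594), 59.88396453857422)
dir [-0.50469327 -0.86329873] [ 518.37381674 -357.5941602    51.30947553] lid [ 493.6113634  -403.53190176   40.        ] cradle [ 510.36126691 -351.79746193   10.        ]
mat [[577.0, -108.0, 3.0], [536.0, -43.0, 3.0], [512.0, -149.0, 3.0], [471.0, -84.0, 3.0]] [523.82617036 -95.75438623   3.        ]
mat side [527.07956581 -95.89048318   3.        ]
mat 2view (array([523.60062836, -95.06520073,   5.14986048]), np.float64(1.2472106330732906))
deck [599.83393409 144.12562467 114.25251568] 56.01060404152531
ring [594.90832937  63.46374772  28.86164705] 90 r 80.81212764852455 -1.6317854356263646
handle [477.43868965 250.94790199 149.75694932] [537.26960513 263.25461747 174.83573983]
probe arm [676.80144527 108.8194072  238.87860655] [793.12385325 149.98443142 262.12064965]
((734.7469482421875, 129.42276000976562), (26.86477279663086, 115.07044219970703), 80.96233367919922)
1 -120 [-0.43  1.07  0.14  1.41  0.76  2.01  2.11]
1 -90 [-0.28  0.92 -0.26  1.79  1.24  1.93  1.91]
1 -60 [-0.54  0.78 -0.06  2.2   1.52  1.63  1.74]
1 -30 None
1 0 None
1 30 [ 1.86  1.33 -1.07  2.27 -1.16  0.55  1.34]
1 60 [ 1.18  0.93 -0.51  1.9  -1.1   1.34  1.08]
1 90 [ 1.01  1.1  -0.54  1.5  -0.72  1.68  0.82]
1 120 [ 0.81  1.29 -0.67  1.12 -0.41  2.06  0.69]
-1 -120 [-0.43  1.07  0.14  1.41  0.76  2.01 -1.03]
-1 -90 [-0.28  0.92 -0.26  1.79  1.24  1.93 -1.23]
-1 -60 [ 0.03  0.91 -0.63  2.17  1.8   2.02 -1.32]
-1 -30 None
-1 0 None
-1 30 [ 1.86  1.33 -1.07  2.27 -1.16  0.55 -1.8 ]
-1 60 [ 0.98  0.87 -0.28  1.91 -1.24  1.48 -1.99]
-1 90 [ 0.59  1.01  0.03  1.53 -1.06  1.92 -2.08]
-1 120 [ 0.81  1.29 -0.67  1.12 -0.41  2.06 -2.46]<sys>:0: UserWarning: Gimbal lock detected. Setting third angle to zero since it is not possible to uniquely determine all angles.
```

```bash
cat >> h.py <<'E'
def eul(xt,zt):
    zt=np.array(zt,float);xt=np.array(xt,float);xt=xt-zt*(xt@zt);xt/=np.linalg.norm(xt)
    import warnings;warnings.simplefilter("ignore")
    return R.from_matrix(np.c_[xt,np.cross(zt,xt),zt]).as_euler('xyz').tolist()
def wrist(tag):
    from bench import manip,viewer;import pickle
    ee,a=manip.get_ee_pos(),manip.get_tool_rot();c=viewer.capture("wrist")
    cv2.imwrite(f"pics/{tag}.png",c["image"]);pickle.dump((c,ee,a),open(tag+".pkl","wb"))
    return c,campose(c,ee,a)
E
python3 - <<'E'
from h import *
from bench import manip
L=np.array([-.5047,-.8633,0]);D=[0,0,-1]
for sg in(1,-1):
    e=eul(sg*L,D);print(sg,[np.round(manip.ik([519,-358,z],e),2) if manip.ik([519,-358,z],e) is not None else None for z in(260,15)])
sg=-1
e=eul(sg*L,D);manip.movep([519,-358,260],e)
c,P=wrist("w1");print(manip.get_joints(),manip.get_clock(),manip.get_ee_pos(),"cam",P[1],P[0][:,2])
for az in(45,60,70,80,90,100):
    a=np.radians(az);zt=np.array([np.cos(a),np.sin(a),0])
    for z in (95,200):
        j=manip.ik((np.array([524,-95,z])+19*zt).tolist(),eul([0,0,sg],zt));print(az,z,None if j is None else np.round(j,2))
E
```

```text
1 [None, array([-0.25,  0.91,  1.15,  1.69, -0.9 ,  1.16, -2.52])]
-1 [array([ 0.82,  0.36, -0.38,  1.39,  0.13,  1.42, -0.09]), array([ 0.82,  0.57, -0.37,  1.63,  0.24,  0.98, -0.16])]
[ 0.82299292  0.35826529 -0.380985    1.385777    0.13302688  1.423037
 -0.08813453] 1.6917 [ 517.69689039 -359.87360188  259.77600164] cam [ 558.48146395 -289.71145147  402.36645056] [-0.15934892 -0.27083812 -0.94934432]
45 95 [ 1.55  1.08 -0.86  2.07 -1.08  0.94 -2.02]
45 200 [ 1.68  0.9  -1.05  2.13 -1.11  0.95 -2.21]
60 95 [ 0.95  0.88 -0.26  1.89 -1.26  1.49 -2.  ]
60 200 [ 1.12  0.69 -0.46  1.94 -1.22  1.46 -2.19]
70 95 [ 1.08  0.98 -0.47  1.75 -0.99  1.47 -2.16]
70 200 [ 0.74  0.7  -0.06  1.82 -1.26  1.74 -2.17]
80 95 [ 0.63  0.97  0.03  1.63 -1.17  1.83 -2.06]
80 200 [ 1.29  1.   -0.87  1.65 -0.71  1.49 -2.52]
90 95 [ 0.41  1.05  0.27  1.51 -1.21  2.05 -2.02]
90 200 [ 0.81  0.86 -0.28  1.53 -0.97  1.86 -2.32]
100 95 [ 0.53  1.08  0.04  1.36 -0.99  2.03 -2.12]
100 200 [ 0.6   0.91 -0.06  1.41 -0.99  2.06 -2.27]
```

View pics/w1.png

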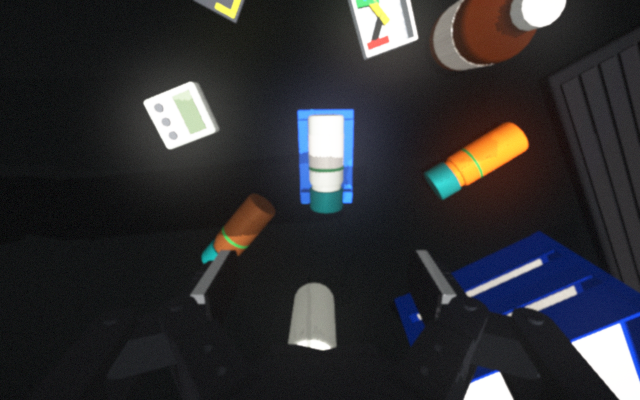

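The wrist view shows the bottle aligned vertically at columns 309-344, rows 115-212, with the lid at the bottom, inside the cradle at (326,157). Next I'll refine the position, grasp and lift.

```bash
python3 - <<'E'
from h import *;import pickle
from bench import manip,hand
c,ee,a=pickle.load(open("w1.pkl","rb"));P=campose(c,ee,a);C=cloud(c,P);Z=C[...,2]
roi=np.zeros((400,640),bool);roi[95:235,290:365]=1
m=roi&(Z>38)&(Z<80);p=C[m]
r=cv2.minAreaRect(p[:,:2].astype(np.float32));print(r,"top z",np.percentile(p[:,2],[50,98]))
# lid in two views
H=hsv(c);t=mask(c,(80,120,50),(98,255,255))*roi.astype(np.uint8);ce=np.argwhere(t)[:,::-1].mean(0)
T=pickle.load(open("d0.pkl","rb"))["top"];print("lid",twoview(c,ce,P,T,[430.5,216.2],campose(T)))
L=np.array([-.5047,-.8633,0])
b=(np.array(r[0])); box=cv2.boxPoints(r);e=[box[1]-box[0],box[2]-box[1]];e=max(e,key=np.linalg.norm);e=e/np.linalg.norm(e);e=e*np.sign(e@L[:2]);print("dir",e)
cl=np.argwhere(t|(roi&(H[...,1]<60)&(H[...,2]>120)).astype(np.uint8))[:,::-1]
print("cols",np.percentile(cl[:,0],[1,99]),plane(c,[[cl[:,0].min(),165],[cl[:,0].max(),165]],34,P))
E
```

```text
((520.3153076171875, -361.04486083984375), (120.2155990600586, 43.341094970703125), 59.788848876953125) top z [53.19       56.98431271]
lid (array([ 494.52218692, -405.95244734,   33.89904073]), np.float64(1.4905095979607221))
dir [-0.50318819 -0.86417687]
cols [309. 343.] [[ 500.21175158 -351.52232423   34.        ]
 [ 538.69429936 -374.2214631    34.        ]]
```

```bash
python3 - <<'E'
from h import *
from bench import manip,hand
L=np.array([-.5035,-.864,0]);b=np.array([520.3,-361.,0]);g=b+25*L
e=eul(-L,[0,0,-1])
manip.movep((g+[0,0,80]).tolist(),e)
print(manip.move_straight((g+[0,0,12]).tolist(),vel=80,until_force=15),manip.get_ee_pos(),manip.get_finger_gap())
hand.move_gripper(30,50);print("gap",manip.get_finger_gap(),manip.get_gripper_force(),manip.get_wrist_force())
manip.move_straight((g+[0,0,200]).tolist(),vel=180)
print(manip.get_clock(),manip.get_finger_gap(),manip.get_wrist_force(),np.round(manip.get_joints(),2))
for az in(55,60,65,70,75,80,90):
    a=np.radians(az);zt=np.array([np.cos(a),np.sin(a),0])
    for z in (88,150):
        j=manip.ik((np.array([523.7,-95.4,z])+22*zt).tolist(),eul([0,0,-1],zt));print(az,z,None if j is None else np.round(j,2))
wrist("w2")
E
```

```text
False [ 508.09753048 -382.80107752   12.54137286] 85.36793013525715
gap 42.71166025611435 50.372552275657654 [-0.87309675 -1.10303421  3.78613723]
5.1083 42.63822526585072 [ 0.94024501 -0.05930884 -2.37032463] [ 0.85  0.4  -0.37  1.46  0.14  1.31 -0.05]
55 88 [ 1.14  0.92 -0.46  1.95 -1.22  1.32 -1.99]
55 150 [ 1.31  0.85 -0.66  1.98 -1.15  1.25 -2.13]
60 88 [ 0.95  0.89 -0.26  1.89 -1.26  1.48 -1.99]
60 150 [ 1.31  0.89 -0.69  1.91 -1.05  1.28 -2.2 ]
65 88 [ 0.81  0.9  -0.13  1.83 -1.26  1.6  -2.  ]
65 150 [ 0.87  0.78 -0.19  1.87 -1.25  1.6  -2.09]
70 88 [ 0.74  0.92 -0.06  1.76 -1.23  1.68 -2.02]
70 150 [ 0.74  0.8  -0.06  1.8  -1.25  1.71 -2.1 ]
75 88 [ 0.58  0.95  0.11  1.7  -1.27  1.82 -2.  ]
75 150 [ 0.72  0.83 -0.06  1.73 -1.19  1.76 -2.12]
80 88 [ 0.57  0.98  0.09  1.63 -1.21  1.86 -2.03]
80 150 [ 0.54  0.87  0.14  1.68 -1.24  1.9  -2.09]
90 88 [ 0.57  1.03  0.05  1.5  -1.09  1.93 -2.08]
90 150 [ 0.52  0.93  0.12  1.54 -1.14  1.99 -2.13]
```

View pics/w2.png

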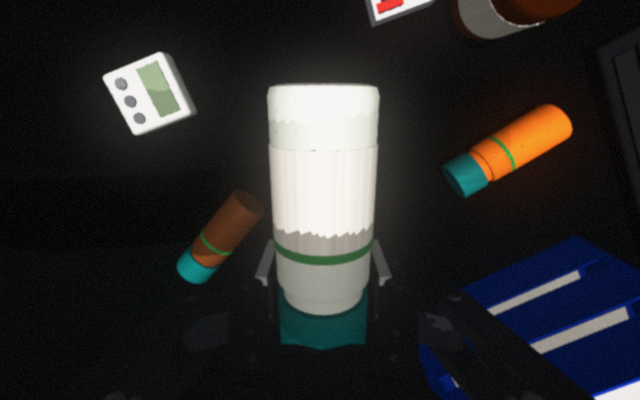

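The bottle is held well (rows 85-345). However, the wrist camera sits on the tool +x side, so it would hit the bench with a level tool. I'll put the bottle back and regrasp with the tool tilted; first I need to check reach.

```bash
python3 - <<'E'
from h import *
from bench import manip
L=np.array([-.5035,-.864,0]);b=np.array([520.3,-361.,34]);U=np.array([0,0,1.])
for th in(30,40,50):
    t=np.radians(th);zt=-U*np.cos(t)-L*np.sin(t);xt=-L*np.cos(t)+U*np.sin(t)
    print("pick",th,[None if (j:=manip.ik((b+20*L+22*zt-h*zt).tolist(),eul(xt,zt))) is None else np.round(j,2).tolist() for h in(0,80)])
    for az in range(-100,101,20):
        a=np.radians(az);d=np.array([np.cos(a),np.sin(a),0]);z2=d*np.cos(t)-U*np.sin(t);x2=-U*np.cos(t)-d*np.sin(t)
        q=[manip.ik((np.array([523.7,-95.4,h])+22*z2).tolist(),eul(x2,z2)) for h in(83,150)]
        if q[0] is not None and q[1] is not None:print(az,[np.round(j,2).tolist() for j in q])
E
```

```text
pick 30 [[1.13, 0.72, -0.44, 1.52, -0.25, 1.09, 0.37], [1.16, 0.66, -0.42, 1.45, -0.27, 1.24, 0.38]]
-100 [[0.05, 0.73, -0.53, 1.74, 1.07, 1.71, -1.1], [0.07, 0.63, -0.57, 1.73, 1.04, 1.77, -1.01]]
-80 [[0.09, 0.62, -0.62, 1.98, 1.27, 1.55, -1.04], [0.17, 0.51, -0.72, 1.97, 1.23, 1.6, -0.93]]
-60 [[0.24, 0.52, -0.76, 2.21, 1.54, 1.39, -1.0], [0.32, 0.36, -0.85, 2.2, 1.42, 1.36, -0.84]]
-40 [[0.75, 0.6, -1.17, 2.41, 1.96, 1.34, -0.87], [0.56, 0.16, -0.96, 2.4, 1.67, 0.98, -0.79]]
40 [[1.4, 0.57, -0.85, 2.2, -1.17, 0.67, -2.33], [1.41, 0.37, -0.85, 2.19, -1.18, 0.8, -2.47]]
60 [[0.71, 0.53, -0.1, 1.99, -1.14, 1.17, -2.25], [0.68, 0.41, -0.06, 1.99, -1.11, 1.24, -2.37]]
80 [[0.64, 0.67, -0.07, 1.75, -0.9, 1.4, -2.25], [0.62, 0.56, -0.05, 1.75, -0.9, 1.48, -2.34]]
100 [[0.56, 0.79, -0.07, 1.52, -0.71, 1.62, -2.21], [0.54, 0.69, -0.05, 1.52, -0.72, 1.7, -2.27]]
pick 40 [[1.19, 0.8, -0.46, 1.48, -0.37, 1.17, 0.49], [1.23, 0.75, -0.43, 1.39, -0.38, 1.32, 0.49]]
-100 [[0.15, 0.65, -0.61, 1.77, 1.01, 1.59, -1.04], [0.15, 0.54, -0.6, 1.75, 0.95, 1.64, -0.94]]
-80 [[0.17, 0.52, -0.63, 1.99, 1.1
[... 809 characters left out ...]
61, 1.77, 0.83, 1.5, -0.84]]
-80 [[0.28, 0.44, -0.67, 1.98, 1.03, 1.24, -0.77], [0.34, 0.33, -0.73, 1.95, 0.95, 1.31, -0.65]]
-60 [[0.37, 0.31, -0.71, 2.16, 1.16, 1.0, -0.59], [0.45, 0.17, -0.78, 2.12, 1.0, 1.02, -0.4]]
-40 [[0.5, 0.18, -0.74, 2.3, 1.3, 0.68, -0.39], [0.57, 0.01, -0.78, 2.25, 0.98, 0.66, -0.07]]
-20 [[0.74, 0.09, -0.79, 2.38, 1.48, 0.31, -0.18], [0.73, -0.11, -0.74, 2.34, 0.67, 0.29, 0.6]]
60 [[-0.31, 0.54, 0.95, 2.05, -1.24, 1.28, -2.35], [-0.48, 0.49, 1.17, 2.02, -1.18, 1.38, -2.46]]
80 [[0.55, 0.48, -0.1, 1.82, -0.68, 1.17, -2.48], [0.53, 0.38, -0.08, 1.79, -0.67, 1.27, -2.55]]
100 [[0.51, 0.59, -0.11, 1.65, -0.52, 1.36, -2.34], [0.5, 0.5, -0.1, 1.62, -0.53, 1.46, -2.39]]
```

```bash
python3 - <<'E'
from h import *
from bench import manip,hand
L=np.array([-.5035,-.864,0]);b=np.array([520.3,-361.,34]);U=np.array([0,0,1.])
g=b+25*L;g[2]=0
manip.move_straight((g+[0,0,40]).tolist(),vel=200)
print(manip.move_straight((g+[0,0,12]).tolist(),vel=50,until_force=10),manip.get_ee_pos())
hand.move_gripper(75)
manip.move_straight((g+[0,0,110]).tolist(),vel=200)
t=np.radians(40);zt=-U*np.cos(t)-L*np.sin(t);xt=-L*np.cos(t)+U*np.sin(t);e=eul(xt,zt)
G=b+20*L+22*zt
manip.movep((G-90*zt).tolist(),e);c,P=wrist("w3")
C=cloud(c,P);t0=mask(c,(80,120,50),(98,255,255))
m=(C[...,2]>38)&(C[...,2]<80)&(np.hypot(C[...,0]-b[0],C[...,1]-b[1])<80)
print("rect",cv2.minAreaRect(C[m][:,:2].astype(np.float32)),np.percentile(C[m][:,2],98),manip.get_clock())
E
```

```text
True [ 507.66592686 -382.69320001   12.58477485]
rect ((520.746826171875, -361.1221008300781), (120.41582489013672, 43.61290740966797), 59.991764068603516) 56.483535821458304 8.375
```

View pics/w3.png

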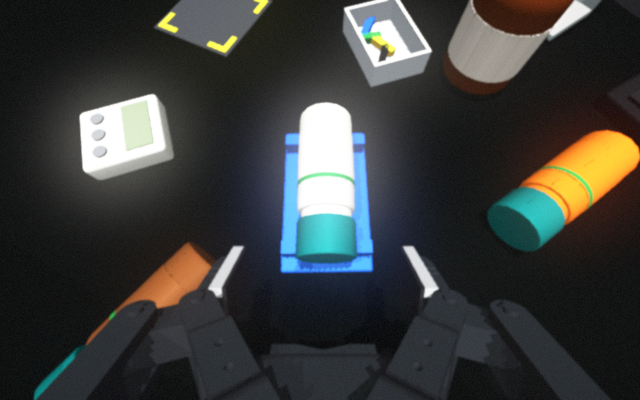

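The bottle is back level in the cradle (columns 297-357, rows 103-262), with the fingers on either side. Now the tilted grasp and the placing on the mat.

```bash
python3 - <<'E'
from h import *
from bench import manip,hand
L=np.array([-.5025,-.8645,0]);b=np.array([520.5,-361.,34]);U=np.array([0,0,1.])
t=np.radians(40);zt=-U*np.cos(t)-L*np.sin(t);xt=-L*np.cos(t)+U*np.sin(t);e=eul(xt,zt)
G=b+20*L+22*zt
print(manip.move_straight(G.tolist(),e,vel=90,until_force=15),manip.get_ee_pos()-G)
hand.move_gripper(30,50);print("gap",manip.get_finger_gap())
manip.move_straight((G+[0,0,140]).tolist(),vel=180)
a=np.radians(80);d=np.array([np.cos(a),np.sin(a),0]);z2=d*np.cos(t)-U*np.sin(t);x2=-U*np.cos(t)-d*np.sin(t);e2=eul(x2,z2)
M=np.array([523.8,-95.4,83])
manip.movep((M+22*z2+[0,0,70]).tolist(),e2)
manip.move_straight((M+22*z2+[0,0,8]).tolist(),vel=120)
print("contact",manip.move_straight((M+22*z2+[0,0,-4]).tolist(),vel=25,until_force=5),manip.get_ee_pos()-M-22*z2,manip.get_finger_gap(),manip.get_wrist_force(),manip.get_clock())
c,P=wrist("w4")
from bench import viewer
cv2.imwrite("pics/side4.png",viewer.capture("side")["image"][120:280,200:520])
im=cv2.imread("pics/side4.png");im=cv2.resize(im,(640,320));cv2.imwrite("pics/c4.png",np.vstack([im,cv2.resize(c["image"],(400,250)).copy() if 0 else cv2.resize(c["image"],(640,280))]))
E
```

```text
False [-0.04329412 -0.82501677  0.41413439]
gap 42.97291090297258
contact True [0.49641824 0.21452649 0.65866227] 43.077786269442846 [-4.56542874e-03  3.06198043e-01  4.60639845e+00] 14.3
```

View pics/c4.png

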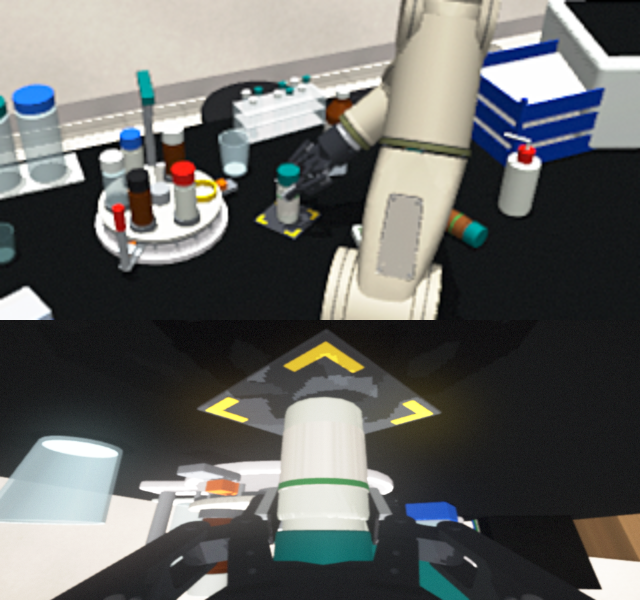

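The bottle stands upright in the middle of the mat, at (288,195) in the side view, and contact came at the expected height. I'll release, retreat and look at the nest from above.

```bash
python3 - <<'E'
from h import *
from bench import manip,hand
U=np.array([0,0,1.]);t=np.radians(40)
a=np.radians(80);d=np.array([np.cos(a),np.sin(a),0]);z2=d*np.cos(t)-U*np.sin(t)
hand.move_gripper(70)
p=np.array(manip.get_ee_pos());manip.move_straight((p-110*z2).tolist(),vel=180)
q={}
for az in range(-180,180,15):
    x=[np.cos(np.radians(az)),np.sin(np.radians(az)),0];e=eul(x,[0,0,-1])
    js=[manip.ik(p_,e) for p_ in([524,-95,240],[524,-95,88],[596,64,142],[480,253,126])]
    print(az,["-" if j is None else np.round(j,1).tolist() for j in js][1:])
print(np.round(manip.get_joints(),2),manip.get_clock())
E
```

```text
-180 [[1.1, 0.6, -1.2, 1.8, 0.6, 1.2, 1.2], [0.7, 0.7, -1.2, 1.6, 0.7, 1.3, 0.9], [0.4, 0.5, -1.2, 1.8, 0.5, 1.2, 0.6]]
-165 [[1.1, 0.6, -1.2, 1.8, 0.6, 1.2, 1.5], [0.7, 0.7, -1.2, 1.6, 0.7, 1.3, 1.2], [0.4, 0.5, -1.2, 1.8, 0.5, 1.2, 0.9]]
-150 [[1.1, 0.6, -1.2, 1.8, 0.6, 1.2, 1.7], [0.7, 0.7, -1.2, 1.6, 0.7, 1.3, 1.5], [0.4, 0.5, -1.2, 1.8, 0.5, 1.2, 1.1]]
-135 [[1.1, 0.6, -1.2, 1.8, 0.6, 1.2, 2.0], [0.7, 0.7, -1.2, 1.6, 0.7, 1.3, 1.7], [0.4, 0.5, -1.2, 1.8, 0.5, 1.2, 1.4]]
-120 [[1.1, 0.6, -1.2, 1.8, 0.6, 1.2, 2.3], [0.7, 0.7, -1.2, 1.6, 0.7, 1.3, 2.0], [0.4, 0.5, -1.2, 1.8, 0.5, 1.2, 1.6]]
-105 [[1.1, 0.6, -1.2, 1.8, 0.6, 1.2, 2.5], [0.7, 0.7, -1.2, 1.6, 0.7, 1.3, 2.3], [0.4, 0.5, -1.2, 1.8, 0.5, 1.2, 1.9]]
-90 [[-0.8, 0.5, 1.2, 1.9, -0.5, 1.1, -2.6], [0.7, 0.7, -1.2, 1.6, 0.7, 1.3, 2.5], [0.4, 0.5, -1.2, 1.8, 0.5, 1.2, 2.2]]
-75 [[-0.5, 0.3, 0.7, 1.9, -0.3, 1.0, -2.6], [-1.1, 0.6, 1.2, 1.7, -0.6, 1.3, -2.6], [0.4, 0.5, -1.2, 1.8, 0.5, 1.2, 2.4]]
-60 [[0.2, 0.3, -0.1, 1.9, 0.0, 1.0, -2.6], [-0.8, 0.4, 0.7, 1.7, -0.3, 1.2, -2.6], [0.5, 0.7, -1.4, 1.8, 0.7, 1.3, 2.6]]
-45 [[0.3, 0.3
[... 1158 characters left out ...]
, -0.6], [0.4, 0.5, -1.2, 1.8, 0.5, 1.2, -1.0]]
105 [[1.1, 0.6, -1.2, 1.8, 0.6, 1.2, -0.1], [0.7, 0.7, -1.2, 1.6, 0.7, 1.3, -0.4], [0.4, 0.5, -1.2, 1.8, 0.5, 1.2, -0.7]]
120 [[1.1, 0.6, -1.2, 1.8, 0.6, 1.2, 0.2], [0.7, 0.7, -1.2, 1.6, 0.7, 1.3, -0.1], [0.4, 0.5, -1.2, 1.8, 0.5, 1.2, -0.4]]
135 [[1.1, 0.6, -1.2, 1.8, 0.6, 1.2, 0.4], [0.7, 0.7, -1.2, 1.6, 0.7, 1.3, 0.2], [0.4, 0.5, -1.2, 1.8, 0.5, 1.2, -0.2]]
150 [[1.1, 0.6, -1.2, 1.8, 0.6, 1.2, 0.7], [0.7, 0.7, -1.2, 1.6, 0.7, 1.3, 0.4], [0.4, 0.5, -1.2, 1.8, 0.5, 1.2, 0.1]]
165 [[1.1, 0.6, -1.2, 1.8, 0.6, 1.2, 1.0], [0.7, 0.7, -1.2, 1.6, 0.7, 1.3, 0.7], [0.4, 0.5, -1.2, 1.8, 0.5, 1.2, 0.3]]
[ 0.74  0.54 -0.1   1.66 -0.71  1.47 -2.41] 15.5417
```

```bash
python3 - <<'E'
from h import *
from bench import manip
a=np.radians(-30);e=eul([np.cos(a),np.sin(a),0],[0,0,-1])
manip.movep([524,-95,270],e);wrist("w5")
manip.movep([560,30,300],e);c,P=wrist("w6");print(manip.get_joints(),manip.get_clock(),P[1],c["fx"])
E
python3 -c "
import cv2,numpy as np
cv2.imwrite('pics/c6.png',np.vstack([cv2.resize(cv2.imread(f'pics/w{i}.png'),(480,300)) for i in(5,6)]))"
```

```text
[ 0.17619206  0.18622975 -0.35504513  1.51117424  0.06437467  1.45907345
 -2.27833368] 16.975 [629.78512264 -10.7481245  440.40800301] 294.3472120243202
```

View pics/c6.png

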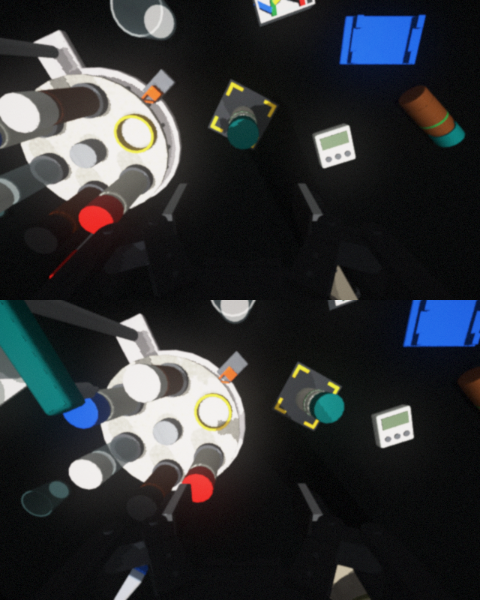

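Both views show the ring, at about (181,177) in w5 and (284,148) in w6, and the teal lid on the mat, at (324,176) and (436,143). Next I'll triangulate both points.

```bash
python3 - <<'E'
from h import *;import pickle
from scipy.optimize import least_squares
def fit(q,r0=None):
    f=least_squares(lambda x:np.hypot(*(q-x[:2]).T)-(r0 or x[2]),[*q.mean(0),30],loss="soft_l1",f_scale=1.5);return f.x.round(1)
V={}
for n,ring,lid in(("w5",(181,177),(324,176)),("w6",(284,148),(436,143))):
    c,ee,a=pickle.load(open(n+".pkl","rb"));P=campose(c,ee,a)
    def reg(m,ctr,r):
        k=np.zeros_like(m);cv2.circle(k,ctr,r,255,-1);return m&k
    m=reg(mask(c,(20,90,90),(36,255,255)),ring,36)
    k=np.concatenate([x[:,0] for x in cv2.findContours(m,cv2.RETR_EXTERNAL,cv2.CHAIN_APPROX_NONE)[0]])
    h=cv2.convexHull(k)[:,0];el=cv2.fitEllipse(h);q=plane(c,h,72,P)[:,:2]
    print(n,"ring",fit(q),el[0]);uvr=el[0]
    m=reg(mask(c,(80,90,40),(98,255,255)),lid,40)
    k=max(cv2.findContours(m,cv2.RETR_EXTERNAL,cv2.CHAIN_APPROX_NONE)[0],key=len)[:,0];C=cloud(c,P)
    mm=(m>0)&(abs(C[...,2]-123)<6);print(" lid z",np.median(C[...,2][m>0]),"minCircle",cv2.minEnclosingCircle(C[mm][:,:2].astype(np.float32)),"centroid",C[mm][:,:2].mean(0))
    uvl=np.argwhere(mm)[:,::-1].mean(0)
    dm=(abs(C[...,2]-56)<6)&(np.hypot(C[...,0]-607,C[...,1]-149)<150)
    k=max(cv2.findContours(dm.astype(np.uint8),cv2.RETR_EXTERNAL,cv2.CHAIN_APPROX_NONE)[0],key=len);k=cv2.convexHull(k)[:,0]
    print(" deck",fit(plane(c,k,56,P)[:,:2],124))
    V[n]=(c,P,uvr,uvl)
for i in(2,3): print(twoview(V["w5"][0],V["w5"][i],V["w5"][1],V["w6"][0],V["w6"][i],V["w6"][1]))
E
```

```text
w5 ring [598.4  60.9  32.7] (179.83065795898438, 177.4653778076172)
 lid z 122.96826882422721 minCircle ((524.4780883789062, -94.06343078613281), 21.72997283935547) centroid [525.2640601  -94.69167202]
 deck [610.2 147.2  30. ]
w6 ring [598.8  63.2  31.5] (283.7884521484375, 149.1640167236328)
 lid z 122.89977960168733 minCircle ((524.0885009765625, -93.59367370605469), 21.97549819946289) centroid [525.30834635 -93.27214815]
 deck [610.4 148.7  30. ]
(array([599.09505997,  64.03867785,  65.55778526]), np.float64(0.33958868796538577))
(array([524.4094303 , -94.25178727, 119.4775209 ]), np.float64(0.27271749525681593))
```

```bash
python3 - <<'E'
from h import *
from bench import manip,hand
a=np.radians(-30);e=eul([np.cos(a),np.sin(a),0],[0,0,-1])
hand.move_gripper(75)
manip.movep([524.4,-94,190],e)
print(manip.move_straight([524.4,-94,86],e,vel=110,until_force=12),manip.get_ee_pos())
hand.move_gripper(30,50);p=np.array(manip.get_ee_pos());print("gap",manip.get_finger_gap())
manip.move_straight([524.4,-94,200],vel=180)
manip.move_straight([598.6,62.3,200],vel=180);manip.sleep(.2);print(manip.get_ee_pos())
manip.move_straight([598.6,62.3,162],vel=120)
print(manip.move_straight([598.6,62.3,136],vel=40,until_force=7),manip.get_ee_pos(),p,manip.get_wrist_force(),manip.get_finger_gap(),manip.get_clock())
E
```

```text
False [524.9339876  -93.99361407  86.73171724]
gap 43.0891082391809
[598.52236563  61.24925223 200.17484028]
True [598.47585586  61.54872837 139.42457974] [524.77144535 -94.23677758  86.67601062] [-0.0123601  -2.17956119  5.21537021] 42.978540343145525 22.5167
```

The bottle is seated: it rose 52.7 mm against the 53 mm expected. I'll release it and go over the lever.

```bash
python3 - <<'E'
from h import *;import pickle
from bench import manip,hand,viewer
hand.move_gripper(62)
manip.move_straight([598.6,61.7,290],vel=200)
a=np.radians(145);e=eul([np.cos(a),np.sin(a),0],[0,0,-1])
manip.movep([470,240,290],e);manip.sleep(.1)
c,P=wrist("w7");T=viewer.capture("top");pickle.dump(T,open("top7.pkl","wb"))
t=T["image"][100:260,200:400];t=cv2.resize(t,(640,512))
cv2.imwrite("pics/top7.png",T["image"])
m=mask(c,(0,150,90),(8,255,255));n,l,st,ce=cv2.connectedComponentsWithStats(m)
for i in range(1,n):
    if st[i,4]>30: print(st[i],ce[i])
print(manip.get_joints().round(2),manip.get_clock(),manip.get_ee_pos(),P[1])
cv2.imwrite("pics/c7.png",np.vstack([cv2.resize(c["image"],(480,300)),cv2.resize(T["image"][100:260,190:446],(480,300))]))
E
```

```text
[330 163  20  30 459] [338.49673203 178.43137255]
[252 271  31  47 902] [268.21618625 296.84146341]
[ 0.18  0.17 -0.82  1.59  0.12  1.44  0.31] 26.2167 [470.08875362 239.88855858 289.97055641] [404.12749284 286.82356743 432.56036499]
```

View pics/c7.png

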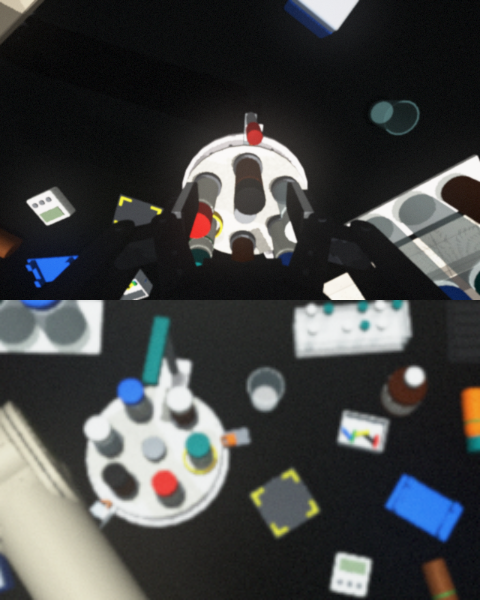

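The handle is at (338,178) in the wrist view, and the teal-lidded bottle stands in the nest at (198,445) in the composite. I'll compute the handle position and do stroke 1.

```bash
python3 - <<'E'
from h import *;import pickle
c,ee,a=pickle.load(open("w7.pkl","rb"));P=campose(c,ee,a);C=cloud(c,P)
m=mask(c,(0,150,90),(8,255,255))>0;m[:, :320]=0;m[220:]=0
q=C[m];t=q[q[:,2]>157];print("top pts",len(t),t.mean(0),t.min(0),t.max(0))
T0=pickle.load(open("d0.pkl","rb"))["top"]
print("2view",twoview(c,np.argwhere(m)[:,::-1].mean(0),P,T0,[233.1,213.8],campose(T0)))
ax=np.array([610.3,148]);v=t.mean(0)[:2]-ax;print("r",np.hypot(*v),np.degrees(np.arctan2(v[1],v[0])))
# carousel angle from top image: teal lid
T=pickle.load(open("top7.pkl","rb"));PT=campose(T)
cm=mask(T,(80,90,50),(98,255,255));n,l,st,ce=cv2.connectedComponentsWithStats(cm)
CT=cloud(T,PT)
for i in range(1,n):
    if st[i,4]>15:
        z=CT[l==i];z=z[(z[:,2]>165)&(z[:,2]<190)]
        w=plane(T,ce[i],176,PT)[0][:2]-ax
        if np.hypot(*w)<130: print(ce[i],w+ax,"z",len(z) and z.mean(0),"r",np.hypot(*w),"deg",np.degrees(np.arctan2(w[1],w[0])))
E
```

```text
top pts 335 [476.36742771 255.08706567 161.781993  ] [466.97051945 244.617229   157.10249968] [486.43558455 264.80973541 163.6449099 ]
2view (array([475.92878487, 255.7387428 , 152.48957337]), np.float64(0.9676014717821959))
r 171.48053404261054 141.3555832197049
[295.26515152 177.11363636] [593.93327116  60.72379878] z [594.62047393  60.89824909 175.28050804] r 88.79755127526242 deg -100.62120340159444
```

```bash
cat >> h.py <<'E'
AX=np.array([610.3,148.]);RH=171.;PH=141.4
def lev(phi,z=120):
    a=np.radians(phi);u=np.array([np.cos(a),np.sin(a),0])
    return [*(AX+RH*u[:2]),z],eul(u,[0,0,-1])
def stroke():
    from bench import manip
    hit=False
    for f,v in((151,110),(161,110)):
        hit=manip.move_straight(*lev(f),vel=v,until_force=30)
        if hit: print("early hit",f,manip.get_wrist_force());break
    else:
        hit=manip.move_straight(*lev(172.5),vel=45,until_force=18)
    p=np.array(manip.get_ee_pos())[:2]-AX;print("stop",hit,"deg",np.degrees(np.arctan2(p[1],p[0])).round(1),np.round(manip.get_wrist_force(),1))
    for f in(161,151,PH): manip.move_straight(*lev(f),vel=130)
def carousel():
    from bench import viewer
    T=viewer.capture("top");PT=campose(T);m=mask(T,(80,90,50),(98,255,255));n,l,st,ce=cv2.connectedComponentsWithStats(m)
    for i in range(1,n):
        w=plane(T,ce[i],176,PT)[0][:2]-AX
        if st[i,4]>15 and 60<np.hypot(*w)<115: print("lid",st[i,4],ce[i].round(1),np.hypot(*w).round(1),np.degrees(np.arctan2(w[1],w[0])).round(1))
    return T
E
python3 - <<'E'
from h import *
from bench import manip,hand
hand.move_gripper(38)
p,e=lev(PH,200);manip.movep(p,e)
print(manip.move_straight(*lev(PH),vel=120,until_force=8),manip.get_ee_pos(),manip.get_clock())
stroke();carousel();print(manip.get_clock(),manip.get_wrist_force(),manip.get_finger_gap())
E
```

```text
False [477.18847994 255.04585502 120.99035897] 27.85
stop True deg 169.5 [ 4.2  8.1 -4.5]
lid 132 [295.7 173.3] 88.3 -92.5
30.4917 [-0.35066226 -0.30406863  2.09812328] 37.99614651153165
```

```bash
python3 - <<'E'
from h import *
from bench import manip
for i in range(2): stroke();manip.sleep(.2);carousel();print(manip.get_clock(),manip.get_wrist_force().round(1))
E
```

```text
stop True deg 169.5 [ 4.1  8.3 -4.1]
lid 133 [294.2 164.2] 86.8 -72.7
33.325 [-0.4 -0.4 -0.3]
stop True deg 169.5 [ 4.   7.2 -4.5]
lid 142 [289.9 155.7] 86.6 -51.8
36.1583 [ 0.4  0.3 -0.2]
```

```bash
python3 - <<'E'
from h import *
from bench import manip
stroke();manip.sleep(.2);carousel();print(manip.get_clock())
stroke();manip.sleep(.2);carousel();print(manip.get_clock())
manip.move_straight(lev(PH,270)[0],vel=200);manip.sleep(.5)
c,P=wrist("w8");C=cloud(c,P)
m=mask(c,(0,150,90),(8,255,255))>0;q=C[m];t=q[(q[:,2]>157)&(np.hypot(q[:,0]-476,q[:,1]-255)<50)];print("handle",t.mean(0),"was 476.4 255.1")
T=carousel()
from bench import viewer
S=viewer.capture("side")
cv2.imwrite("pics/c8.png",np.vstack([cv2.resize(S["image"][130:270,200:424],(480,300)),cv2.resize(T["image"][100:260,190:446],(480,300))]))
print(manip.get_clock())
E
```

```text
stop True deg 169.5 [ 4.7  8.4 -4.3]
lid 131 [282.9 150.1] 84.6 -32.4
38.9917
stop True deg 169.5 [ 4.5  7.  -4.7]
41.825
handle [476.44083008 255.62342854 161.79296313] was 476.4 255.1
43.375
```

View pics/c8.png

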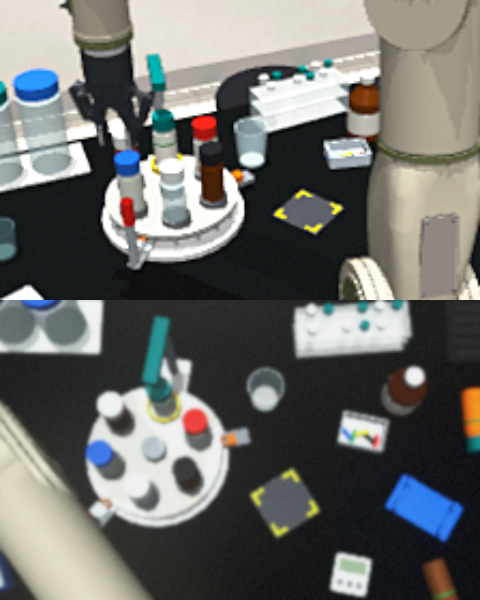

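The bottle is under the probe arm's end, at (160,400) in the composite's top view. The measured offset is within about 4 degrees of a 20 degree tooth, so it is on the right tooth. The lever is home and the loose things look unmoved.

```bash
python3 -c "
from bench import manip
print(manip.get_joint_velocities().round(3),manip.hand_in())"
```

```text
the job is handed in; nothing more can be done
[ 0.001  0.001  0.    -0.002  0.    -0.001  0.001] None
```

The job is handed in at about 43 s of the 72 s allowed: the bottle was stood on the mat and released, seated in the nest, and indexed with five strokes to stand under the probe, with the lever back home.

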